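# Gauge a sloping kiln sheath and show the rod's tip level

### The job

Take the gauge rod with the stop collar (not the plain rod beside it) from the rack, push it tip first into the sloping guide tube until the collar stops against the tube's mouth, and let it sit there a moment. Then draw it fully out and present it for reading: rod level, with the tip about 5 cm above the middle of the white reading tile. Finish still holding it there steadily, with the rod touching nothing but the gripper, and leave the plain rod and everything else where they stand.

Things in the scene. Friction and masses are not known exactly. Their poses are not given: they have to be found in the camera images.
- gauge: Gauge rod, 262 mm long, 0.15-0.28 kg: 12 mm round steel shaft (tapering to 6 mm over the last 6 mm), steel stop collar 44 mm across and 10 thick, 22 mm square wooden handle. x axis along the rod from tip to handle. Origin on the axis at the collar's stop face (tip side). Along x, mm: tip -122, collar 0 to 10, bare neck to 30, handle 30 to 140, balance about 60.
- gauge_grip (a point): Where to grip the gauge rod: on the axis in its handle, 70 mm behind the collar's stop face, 192 mm behind the tip; axes as gauge. At the start the rod lies level in one of the rack's two places (they swap), axis 78 mm above the table, tip roughly towards the robot, two handle faces upright.
- gauge_collar (a point): Centre of the collar's stop face (same as the rod's origin).
- gauge_tip (a point): The rod's tip, on its axis.
- plain_rod: The same rod but without a collar, in the rack's other place 100 mm beside the gauge rod, parallel to it; leave it. Same frame: origin 122 mm from its tip.
- rack: Fixed grey-painted rack, base 260 x 170, 14 mm thick, posts up to 84 mm high. Origin on the table midway between the two rods, near the collar; x axis from tips to handles, rods at y = +50 and -50 mm. Posts 16 mm thick carry the shaft at x = -60 and the handle end at x = 130; grip between x = 45 and 110. Rack and stand swap sides from run to run and turn up to 17 degrees.
- stand: Fixed refractory stand, base 220 x 130 mm (x from -155 to 65 mm), 20 thick; two firebrick saddles carry the guide tube. Origin on the table right under the tube's mouth; its x axis is the horizontal direction in which the mouth faces.
- guide_tube: White ceramic tube fixed in the stand, sloping 35 degrees from horizontal. Origin at the centre of the mouth's rim, 135 mm above the table; z axis along the tube, pointing out of the mouth, up and away from the robot. Rim 42 mm outside, 36 inside; a funnel narrows over 16 mm to a 16 mm bore. 135 mm long, open below: all 122 mm of rod ahead of the collar goes in.
- tube_mouth (a point): Centre of the tube mouth's rim (same as the guide tube's origin).
- reading_tile: Fixed white ceramic tile, 80 mm square, on a small pedestal in the middle of the table nearer the robot; origin at the table under its centre, top 50 mm above the table.
- tile_top (a point): Centre of the reading tile's top face.
- bowl: Bystander, leave alone: unfired grey-buff clay bowl, 120 wide, 65 high, beyond the scraper (mm), loose; origin at its underside.
- jar: Bystander, leave alone: white lidded jar, 64 across, 90 high, right side (mm), loose; origin at its underside.
- brick: Bystander, leave alone: half firebrick, 65 x 114 x 60 high, left side (mm), loose; origin at its underside.
- ring_prop: Bystander, leave alone: low buff ceramic ring, 48 across, 28 high, beyond the tile (mm), loose; origin at its underside.
- scraper: Bystander, leave alone: flat kitchen-spatula-like scraper lying crosswise, 180 long, under 30 high (mm), loose; origin at its underside.
- mug: Bystander, leave alone: terracotta cup, 76 across, 90 high, left side (mm), loose; origin at its underside.
- post_prop: Bystander, leave alone: round pinkish kiln post, 40 across, 80 high, right side (mm), loose; origin at its underside.

How it is judged:
By the outcome, as a careful person would: the job done as asked, in the order asked, and still so for the second after the job is handed in, while the arm keeps its last pose, push and grip.
It also fails if it takes over 48 s, if anything falls off the work surface, if the arm or the gripper's body presses on something with over 40 N, if the wrist force passes 120 N, or if a joint passes its speed limit or range.

### The arm

A 6-joint arm with a two-finger parallel gripper is mounted at the origin on the work surface. World frame = base frame: x ahead of the robot, y to its left, z up, the work surface at z = 0. Lengths are in m, angles in degrees, forces in N, time in s.
With the tool pointing down it reaches from about 0.4 to 0.825 m from the base axis. Payload 7 kg.
Tool frame: the origin (TCP) lies midway between the tips of the shut fingers; the grasp point (between the pads) lies 19 mm behind it; y points along the fingers, z is the direction in which the jaws open and shut, and the axes are right-handed (so a half turn about y gives the same grasp; the last joint's range is limited). The gripper opens to 88 mm and grips with 3 to 60 N. Pads are 19 mm wide; open, the fingers measure 130 mm over their backs; the gripper's body (78 mm by 193 mm) begins 47 mm behind the grasp point.
Start: joints at [-48.295, 20.546, 0.682, 0, -70.136, -16.507], TCP at [0.287, -0.611, 0.227] pointing down, gripper open.
Joint ranges: [-176.03, 176.03], [-82.01, 121.73], [-58.28, 71.71], [-173.87, 95.51], [-174.79, -0.11], [-173.66, 173.66]. Speed limits (degrees/s): [136.94, 136.94, 172.46, 180, 180, 180].

### API

Orientations are given as [roll, pitch, yaw] about the fixed x, y, z axes, in that order (R = Rz(yaw) Ry(pitch) Rx(roll)).
In Python, from plant import ctrl gives the robot as it stands.
- The arm moves only by the tool step_arm, never from a script. Its argument "rows" is a list that holds one entry, the list of rows, each a list of 7 numbers: the gripper command: -1 is shut, 1 is fully open, values between are in proportion, then the shift along the world's x, y, z in cm, then the turn, a rotation vector about the world's x, y, z in degrees. In form: [[[fingers, tx, ty, tz, rx, ry, rz], ...]]. A call has 1 to 12 rows; each row shifts and turns the commanded pose from where the row before left it; what a row does not reach is not made up. A row lasts 1/8 s, in which the tool goes at most 62.5 mm and 10.7 degrees, less where a joint would pass 70% of its speed; a pose out of reach is approached as far as the arm can. A call is refused whole if a number of a shift passes 6.25 or a number of a turn 10.7, either way. A call with a gripper value outside its range is refused whole. The fingers move at their own pace and stop on an object; the grip force is fixed at half the most. Time passes only in rows, so rows that do not move let the fingers close. It gives the time, the measured TCP pose, the force and the opening at its end, in the units of the state.
- ctrl.get_obs(): the state, without advancing time (a new reading comes with each control period).
- ctrl.snapshot(name): name is "scene" or "top"; returns the picture (400x640x3 uint8, blue, green, red); there is no depth.
- ctrl.camera_params(name): a dict with "vertical_fov" (degrees; the focal length in pixels is half the picture's height over the tangent of half this angle, whatever the lens; pixels are square), "cx", "cy" (the principal point, pixels), "k1" (the pictures are not rectified: a ray, as slopes to the right and down, at radius r is drawn at 1 + k1 r^2 times it, then the intrinsics apply), "rvec" (rotation vector, rad) and "tvec" (3), from world to camera coordinates, as OpenCV has them. Camera axes: x right, y down, z forward; pixel columns grow to the right and rows downward; lengths in m; the calibration is good to about 2 mm. A picture is of the moment at which its call begins. camera_params takes no time and is no camera call.
- ctrl.close_job(): hands the job in, once; it reports no verdict.
The state is a dict: "clock": time; "joint_pos": joint angles; "qvel": joint speeds; "tau": joint torques, N m; "tool_pos": TCP position; "orientation": TCP orientation; "force": force on the tool from outside, world axes, zero at the start; "moment": the same for the moment, N m; "opening": finger opening in m.
Only numpy, scipy, OpenCV 4.12 (cv2) and the standard library are available. Lean on these libraries where they do the work, as an engineer would, in place of code of your own. Each camera call takes 0.05 s, during which the arm holds its last target. There are 200 camera calls.

## Working session

There is one attempt and no reset: what is moved stays moved. The work goes in short steps, Python scripts to look and compute and a tool call to move; the robot and the scene stay as the last step left them, time stands still between calls to the robot, and variables do not carry over. Pictures are saved under pics/ and viewed, about 8 in all and at most 12, crops included, and the job is handed in when it is done.

Besides the shell and the picture viewer there is one more tool, called after ">>>" as name([rows], argument=value, ...), one row to a line, values as JSON. step_arm: Moves the arm, as the interface text tells. Its arguments: {"type":"object","properties":{"rows":{"type":"array"}},"required":["rows"]}

```bash
mkdir -p pics
cat > h.py <<'E'
import numpy as np, cv2
from scipy.spatial.transform import Rotation as R
from plant import ctrl
def cam(n):
    p=ctrl.camera_params(n); f=200/np.tan(np.radians(p['vertical_fov'])/2)
    Rm=cv2.Rodrigues(np.array(p['rvec'],float))[0]; t=np.array(p['tvec'],float).ravel()
    return p,f,Rm,t
def ray(n,uv):
    p,f,Rm,t=cam(n); d=(np.array(uv,float)-[p['cx'],p['cy']])/f
    s=d.copy()
    for _ in range(30): s=d/(1+p['k1']*(s@s))
    return -Rm.T@t, Rm.T@np.r_[s,1]
def onz(n,uv,z):
    o,d=ray(n,uv); return o+d*(z-o[2])/d[2]
def proj(n,X):
    p,f,Rm,t=cam(n); c=Rm@np.array(X,float)+t; s=c[:2]/c[2]
    return s*(1+p['k1']*(s@s))*f+[p['cx'],p['cy']]
def tri(uva,uvb,a='scene',b='top'):
    o,d=ray(a,uva);q,e=ray(b,uvb)
    k=np.linalg.lstsq(np.c_[d,-e],q-o,rcond=None)[0]
    A=o+k[0]*d;B=q+k[1]*e
    return (A+B)/2,np.linalg.norm(A-B)
def snap(n,f):
    im=ctrl.snapshot(n); cv2.imwrite('pics/'+f,im); return im
E
python3 - <<'E'
from h import *
for n in('scene','top'):
    snap(n,n+'0.png'); print(n,ctrl.camera_params(n),ray(n,(320,200)))
print(ctrl.get_obs())
E
```

```text
scene {'vertical_fov': 57.77708032263171, 'cx': 324.7010103928916, 'cy': 194.4188706958343, 'k1': -0.017842495004359485, 'rvec': array([ 1.53270414,  1.76307466, -0.90618881]), 'tvec': array([ 0.07219655, -0.20629528,  1.46516289])} (array([1.3223371 , 0.08731221, 0.66202233]), array([-0.80669836, -0.10743018, -0.58146522]))
top {'vertical_fov': 46.234867070198646, 'cx': 320.8049633782857, 'cy': 200.28531983044107, 'k1': -0.04592138593383136, 'rvec': array([ 2.11531567, -2.13890165,  0.1872488 ]), 'tvec': array([0.00867932, 0.53124306, 1.42125924])} (array([2.71189822e-01, 6.57493660e-04, 1.49289249e+00]), array([ 0.17772645,  0.00316212, -0.98407654]))
{'clock': 0.1, 'joint_pos': array([-4.82957959e+01,  2.05889297e+01,  6.38772228e-01, -1.76732205e-02,
       -7.01366758e+01, -1.65071757e+01]), 'qvel': array([ 0.08587818, -0.04438031,  0.1672542 ,  0.04574864,  0.02087228,
        0.03297597]), 'tau': array([-3.85595748e-03, -5.84161484e+01,  2.93750399e+01,  7.01546386e+00,
        1.02156086e-02, -6.72681563e-05]), 'tool_pos': array([ 0.28715607, -0.61038187,  0.22569663]), 'orientation': array([-8.99120245e+01,  8.74472027e-03,  2.51910176e+01]), 'force': array([ 0.87299965,  0.65001074, -0.12915191]), 'moment': array([ 0.01697708, -0.06625787,  0.05318475]), 'opening': 0.08780940130469608}
```

View pics/scene0.png

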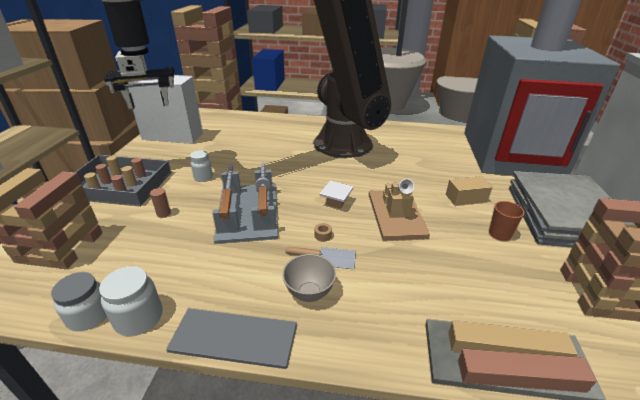

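View pics/top0.png

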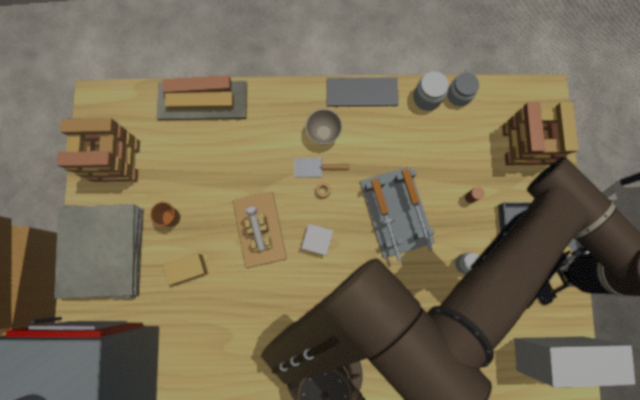

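The scene view shows the rack at about (247,205), the tube mouth at (406,186) and the tile at (336,191). In the top view the rack is at (397,213), the tube at (256,228) and the tile at (317,240). I'll zoom in on these.

Run:
```python
import cv2,numpy as np
t=cv2.imread('pics/top0.png');s=cv2.imread('pics/scene0.png')
def c(i,u,v,w,h,k): return cv2.resize(i[v:v+h,u:u+w],None,fx=k,fy=k,interpolation=cv2.INTER_CUBIC)
a=np.hstack([c(t,355,160,80,100,4),c(s,205,155,80,100,4)])
b=np.hstack([c(t,230,190,107,80,3),c(s,330,165,106,80,3)])
cv2.imwrite('pics/crop1.png',np.vstack([np.pad(a,((0,0),(0,0),(0,0))),np.pad(b,((0,0),(0,max(0,a.shape[1]-b.shape[1])),(0,0)))[:,:640]]))
```

```text
(no output)
```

View pics/crop1.png

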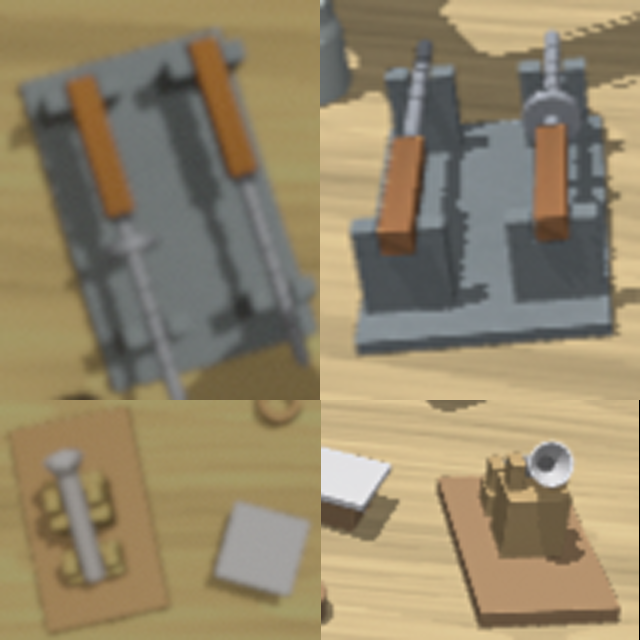

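The collared rod is the left one in the top view (handle from (375,180) to (385,213)) and the right one in the scene view. The tube mouth is at about (407,187) in the scene view and (251,211) in the top view. Next I'll measure with masks.

Run:
```python
from h import *
t=cv2.imread('pics/top0.png');s=cv2.imread('pics/scene0.png')
def comps(im,lo,hi,roi,mn=15):
    h=cv2.cvtColor(im,cv2.COLOR_BGR2HSV); m=cv2.inRange(h,lo,hi); k=np.zeros_like(m)
    u,v,w,g=roi; k[v:v+g,u:u+w]=m[v:v+g,u:u+w]
    cs,_=cv2.findContours(k,cv2.RETR_EXTERNAL,cv2.CHAIN_APPROX_NONE)
    return [c for c in cs if cv2.contourArea(c)>mn]
print('handles top')
for c in comps(t,(4,140,70),(16,255,255),(355,160,80,100)):
    r=cv2.minAreaRect(c); b=cv2.boxPoints(r); 
    b=b[np.argsort(b[:,1])]; e=[b[:2].mean(0),b[2:].mean(0)]
    P=[onz('top',x,.089) for x in e]; d=P[0]-P[1]
    print(r,e,P,np.linalg.norm(d),np.degrees(np.arctan2(d[1],d[0])))
print('handles scene')
for c in comps(s,(4,120,60),(16,255,255),(205,155,85,90)):
    b=cv2.boxPoints(cv2.minAreaRect(c));print(b.tolist())
print('tile top')
for c in comps(t,(0,0,140),(180,60,255),(295,215,45,45)):
    r=cv2.minAreaRect(c);print(r,onz('top',r[0],.05))
for c in comps(s,(0,0,160),(180,45,255),(312,175,50,35)):
    r=cv2.minAreaRect(c);print('scene',r,onz('scene',r[0],.05))
print('tube top')
for c in comps(t,(0,0,120),(180,50,255),(240,195,40,60)):
    r=cv2.minAreaRect(c);print(r,cv2.boxPoints(r).tolist())
for c in comps(s,(0,0,80),(180,45,255),(392,172,30,32)):
    print('scene',cv2.fitEllipse(c),cv2.boundingRect(c))
# board (base) top for stand, z=.02
for c in comps(t,(5,70,60),(14,150,255),(225,185,70,90),200):
    r=cv2.minAreaRect(c);B=np.array([onz('top',x,.02) for x in cv2.boxPoints(r)]);print('board',r,B,np.linalg.norm(B[0]-B[1]),np.linalg.norm(B[1]-B[2]))
```

```text
handles top
((379.1018371582031, 196.4734649658203), (33.95075225830078, 7.530587673187256), 75.3791275024414) [array([374.8169 , 180.04779], dtype=float32), array([383.38678, 212.89914], dtype=float32)] [array([ 0.58504831, -0.16373247,  0.089     ]), array([ 0.48281628, -0.18654177,  0.089     ])] 0.10474565206300404 12.577439296194964
((409.8018493652344, 186.55661010742188), (33.92805862426758, 7.554831027984619), 74.05460357666016) [array([405.14148, 170.24529], dtype=float32), array([414.46222, 202.86794], dtype=float32)] [array([ 0.61497328, -0.25832851,  0.089     ]), array([ 0.51258427, -0.28237466,  0.089     ])] 0.10517473985486711 13.21645358869658
handles scene
[[219.31686401367188, 216.83169555664062], [222.1683349609375, 188.31683349609375], [230.58416748046875, 189.15841674804688], [227.73269653320312, 217.67327880859375]]
[[259.0, 187.0], [266.0, 187.0], [266.0, 214.0], [259.0, 214.0]]
tile top
((317.1862487792969, 238.8295135498047), (26.49674415588379, 26.122045516967773), 15.52410888671875) [0.41017182 0.01524921 0.05      ]
scene ((335.9538269042969, 189.66921997070312), (29.556854248046875, 15.874748229980469), 15.255118370056152) [0.41242829 0.01446264 0.05      ]
tube top
((256.8307800292969, 232.04615783691406), (35.959373474121094, 6.665639877319336), 74.74488067626953) [[248.88462829589844, 215.57693481445312], [255.31539916992188, 213.82308959960938], [264.77691650390625, 248.515380859375], [258.3461608886719, 250.26922607421875]]
((250.5, 210.0), (6.0, 11.0), 90.0) [[245.0, 207.0], [256.0, 207.0], [256.0, 213.0], [245.0, 213.0]]
scene ((405.7807312011719, 185.9555206298828), (14.380742073059082, 15.483579635620117), 87.56626892089844) (398, 179, 16, 15)
```

Run:
```python
from h import *
t=cv2.imread('pics/top0.png').astype(float);s=cv2.imread('pics/scene0.png').astype(float)
def rows(im,n,r0,r1,uc,hw,z,sgn):
    P=[]
    for v in range(r0,r1):
        u=np.arange(int(uc(v))-hw,int(uc(v))+hw+1)
        w=(im[v,u,2]-im[v,u,0]) if sgn=='o' else im[v,u].min(1)
        w=np.clip(w-(40 if sgn=='o' else np.median(w)+5),0,None)
        if w.sum()>0: P.append(onz(n,((w*u).sum()/w.sum(),v),z))
    P=np.array(P); vx,vy,x,y=cv2.fitLine(P[:,:2].astype(np.float32),cv2.DIST_HUBER,0,.001,.001).ravel()
    return np.degrees(np.arctan(vy/vx)),(x,y),P[[0,-1]]
print('L top',rows(t,'top',184,210,lambda v:375.5+(v-180)*.276,8,.089,'o'))
print('R top',rows(t,'top',174,200,lambda v:405+(v-170)*.285,8,.089,'o'))
print('L shaft',rows(t,'top',224,240,lambda v:388+(v-222)*.29,4,.084,'s'))
print('L scene',rows(s,'scene',190,212,lambda v:262.5,10,.089,'o'))
print('R scene',rows(s,'scene',190,212,lambda v:226-(v-190)*.1,10,.089,'o'))
A=onz('top',(375.5,180),.089);B=onz('top',(399,258),.078);d=A-B;print('overall',A,B,np.linalg.norm(d),np.degrees(np.arctan2(d[1],d[0])))
# tube: axis in top; mouth triangulation; 
print(tri((406.3,186.3),(250.8,211)))
for uv in((405.8,186),(407,186.7)): print(onz('scene',uv,.135))
print(onz('top',(250.5,210.5),.135), onz('top',(261.5,249),.0576))
# stand base corners from crops (bottom-left panel)
c=np.array([[10,435],[130,408],[168,605],[50,632]])
for x in c: print('base',onz('top',((x[0])/3+230,(x[1]-400)/3+190),.02))
r=np.array([[20,88],[215,30],[318,335],[118,390]])
for x in r: print('rack',onz('top',(x[0]/4+355,x[1]/4+160),.014))
```

```text
L top (np.float32(15.485229), (np.float32(0.5236151), np.float32(-0.17955276)), array([[ 0.57260837, -0.16678872,  0.089     ],
       [ 0.49477414, -0.18760596,  0.089     ]]))
R top (np.float32(15.0829115), (np.float32(0.56870306), np.float32(-0.27173933)), array([[ 0.60305027, -0.26162626,  0.089     ],
       [ 0.52454406, -0.28366339,  0.089     ]]))
L shaft (np.float32(14.83496), (np.float32(0.43229657), np.float32(-0.20636663)), array([[ 0.44938709, -0.20174495,  0.084     ],
       [ 0.40370086, -0.21481959,  0.084     ]]))
L scene (np.float32(15.589115), (np.float32(0.547895), np.float32(-0.17384356)), array([[ 0.50467316, -0.1860234 ,  0.089     ],
       [ 0.59893542, -0.15768489,  0.089     ]]))
R scene (np.float32(18.553776), (np.float32(0.5732418), np.float32(-0.27579248)), array([[ 0.5215704 , -0.29255268,  0.089     ],
       [ 0.61472866, -0.25882478,  0.089     ]]))
overall [ 0.58517526 -0.16583571  0.089     ] [ 0.3468501  -0.23040892  0.078     ] 0.2471630743086839 15.160074559366759
(array([0.48659139, 0.20934522, 0.13074061]), np.float64(0.00012453142543092865))
[0.4920059  0.20717922 0.135     ]
[0.4949578  0.21018169 0.135     ]
[0.48741022 0.20953648 0.135     ] [0.38005931 0.1859097  0.0576    ]
base [0.53494144 0.28275909 0.02      ]
base [0.56279644 0.15476626 0.02      ]
base [0.35297877 0.11369689 0.02      ]
base [0.32619176 0.23658577 0.02      ]
rack [ 0.59589239 -0.12441714  0.014     ]
rack [ 0.64239288 -0.28433033  0.014     ]
rack [ 0.39359959 -0.35511579  0.014     ]
rack [ 0.35241442 -0.19529125  0.014     ]
```

The rod's yaw is about 15.3° and its grip point is near (0.520, -0.180). The tube mouth is near (0.489, 0.208, 0.135), with a yaw of about 12°. I'll move above the grip.

>>> step_arm([
  [[1,2.3,4.3,0,0,0,-1],[1,2.3,4.3,0,0,0,-1],[1,2.3,4.3,0,0,0,-1],[1,2.3,4.3,0,0,0,-1],[1,2.3,4.3,0,0,0,-1],[1,2.3,4.3,0,0,0,-1],[1,2.3,4.3,0,0,0,-1],[1,2.3,4.3,-1,0,0,-1],[1,2.3,4.3,-2,0,0,-1],[1,2.4,4.4,-2,0,0,-1],[1,0,0,-2,0,0,0],[1,0,0,0,0,0,0]],
])

```text
clock: 1.6
tool_pos: [0.5172, -0.1791, 0.1549]
orientation: [-89.9, 0.2, 15.3]
force: [-0.3, 0.2, 0.3]
opening: 0.088
```

Run:
```python
from h import *
o=ctrl.get_obs();print(o['clock'],o['tool_pos'],o['orientation'],o['force'],o['opening'])
t=snap('top','top1.png');s=snap('scene','scene1.png')
c=lambda i,u,v,w,h,k: cv2.resize(i[v:v+h,u:u+w],None,fx=k,fy=k,interpolation=cv2.INTER_CUBIC)
cv2.imwrite('pics/crop2.png',np.hstack([c(t,345,140,100,130,4),c(s,200,115,100,130,4)]))
# predicted tip/collar/handle end in both views (undistorted estimate)
o0=np.array([.520,-.180,.078]);d=np.r_[np.cos(np.radians(15.3)),np.sin(np.radians(15.3)),0]
for k in(-192,-70,-60,70): print(k,proj('top',o0+d*k/1e3),proj('scene',o0+d*k/1e3))
for n,im in(('top',345),):pass
```

```text
1.6 [ 0.51721568 -0.17905199  0.15488396] [-89.92293639   0.20960641  15.2537911 ] [-0.33264384  0.22934765  0.34048517] 0.08802041489208538
-192 [399.2384017  262.02924713] [263.25808299 162.57308981]
-70 [387.17604417 223.25429039] [263.20228015 182.96745603]
-60 [386.19989163 220.12219353] [263.19758567 184.80841715]
70 [373.68932125 180.0563745 ] [263.13570538 211.59113844]
```

View pics/crop2.png

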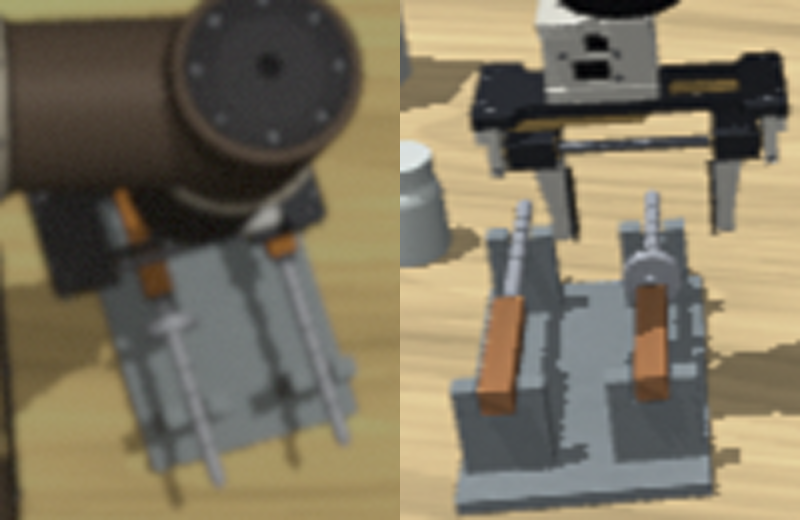

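The jaws straddle the collared rod, whose tip is at (263,163) in the scene view against a prediction of (263.3,162.6). Now descend and close.

>>> step_arm([
  [[1,0.3,0,-2.4,0,0,0],[1,0,0,-2.4,0,0,0],[1,0,0,-2.4,0,0,0],[1,0,0,-2.2,0,0,0],[1,0,0,0,0,0,0],[-1,0,0,0,0,0,0],[-1,0,0,0,0,0,0],[-1,0,0,0,0,0,0],[-1,0,0,0,0,0,0],[-1,0,0,0,0,0,0],[-1,0,0,0,0,0,0],[-1,0,0,0,0,0,0]],
])

```text
clock: 3.2
tool_pos: [0.5214, -0.1797, 0.0625]
orientation: [-90.0, 0.0, 15.2]
force: [-0.0, -0.2, -0.6]
opening: 0.0229
```

>>> step_arm([
  [[-1,0,0,0,0,0,0],[-1,0,0,1,0,0,0],[-1,0,0,2,0,0,0],[-1,0,0,3,0,0,0],[-1,0,0,4,0,0,0],[-1,0,0,4,0,0,0],[-1,0,0,4,0,0,0],[-1,0,0,2,0,0,0],[-1,0,0,0,0,0,0]],
])

```text
clock: 4.32
tool_pos: [0.5219, -0.1798, 0.2645]
orientation: [-90.1, -0.2, 15.2]
force: [0.0, 1.0, -0.0]
opening: 0.0215
```

Run:
```python
from h import *
o=ctrl.get_obs();print(o['clock'],o['tool_pos'],o['orientation'],o['force'],o['moment'],o['opening'])
t=snap('top','top2.png');s=snap('scene','scene2.png')
c=lambda i,u,v,w,h,k: cv2.resize(i[v:v+h,u:u+w],None,fx=k,fy=k,interpolation=cv2.INTER_CUBIC)
cv2.imwrite('pics/crop3.png',np.hstack([c(t,345,160,100,130,4),c(s,200,85,100,130,4)]))
```

```text
4.325 [ 0.52193207 -0.17979744  0.26453335] [-90.05520503  -0.19695126  15.19908781] [ 0.04971562  0.96891508 -0.02349094] [-0.00767122 -0.06097757  0.02115547] 0.02153750025636172
```

View pics/crop3.png

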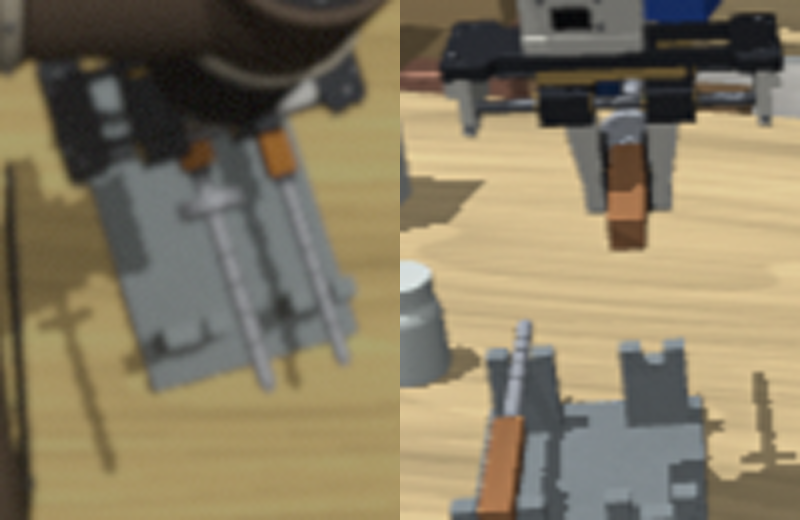

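Run:
```python
from h import *
T=np.array([.5219,-.1798,.2645]);y=np.radians(15.2);d=np.r_[np.cos(y),np.sin(y),0]
t,e=tri((257,106),(411.5,257));print('tip tri',t,e,(t-T)@d,t[2]-T[2], (t-T)@np.r_[-d[1],d[0],0])
print('tip top@.28',onz('top',(411.7,257),.28))
for k in(-192,-70,-60,70): 
  P=T+d*k/1e3+[0,0,.0155]; print(k,proj('top',P),proj('scene',P))
```

```text
tip tri [ 0.33893554 -0.23247624  0.26960081] 0.0013721705394925095 -0.19037486463245404 0.00510081031392895 -0.002862137484612926
tip top@.28 [ 0.33818693 -0.23033823  0.28      ]
-192 [411.6495976  257.61252496] [257.9359156  102.37376686]
-70 [397.51173244 212.61328132] [257.21417234 118.94111175]
-60 [396.36971604 208.98785136] [257.14852217 120.45420091]
70 [381.76532642 162.74806879] [256.1838817  142.80633056]
```

The rod is held level, with its tip about 191 mm ahead of the TCP. Next I'll carry it to the approach pose above the tube.

>>> step_arm([
  [[-1,1,2.5,0.5,0,0,-0.4],[-1,1.6,4.4,0.5,0,0,-0.4],[-1,1.7,4.5,0.5,0,0,-0.4],[-1,1.7,4.5,0.5,0,0,-0.4],[-1,1.7,4.5,0,0,0,-0.4],[-1,1.7,4.5,0,0,0,-0.4],[-1,1.7,4.5,0,0,0,-0.4],[-1,1.7,4.5,0,0,0,-0.4],[-1,1.7,4.5,0,0,0,0],[-1,1.6,3.5,0,0,0,0],[-1,0.8,1,0,0,0,0],[-1,0,0,0,0,0,0]],
])

```text
clock: 5.92
tool_pos: [0.6901, 0.2495, 0.2801]
orientation: [-90.1, 0.2, 12.0]
force: [-0.6, 0.5, -2.1]
opening: 0.0216
```

>>> step_arm([
  [[-1,0,0,0,0.91,-4.28,0],[-1,0,0,0,0.91,-4.28,0],[-1,0,0,0,0.91,-4.28,0],[-1,0,0,0,0.91,-4.28,0],[-1,0,0,0,0.91,-4.28,0],[-1,0,0,0,0.91,-4.28,0],[-1,0,0,0,0.91,-4.28,0],[-1,0,0,0,0.91,-4.28,0],[-1,0,0,0,0,0,0],[-1,0,0,0,0,0,0]],
])

```text
clock: 7.18
tool_pos: [0.6907, 0.248, 0.2835]
orientation: [-90.0, -35.0, 11.9]
force: [1.9, -0.2, -1.5]
opening: 0.0219
```

Run:
```python
from h import *
o=ctrl.get_obs();print(o['clock'],o['tool_pos'],o['orientation'],o['force'],o['moment'],o['opening'])
M=R.from_euler('xyz',o['orientation'],degrees=True).as_matrix()
x=M[:,0];print('x',x,'yaw',np.degrees(np.arctan2(x[1],x[0])),'pitch',np.degrees(np.arcsin(x[2])))
G=o['tool_pos']-M[:,1]*.0155; tip=G-.191*x; print('tip',tip,'collar',G-.07*x, proj('top',tip),proj('scene',tip))
t=snap('top','top3.png');s=snap('scene','scene3.png')
c=lambda i,u,v,w,h,k: cv2.resize(i[v:v+h,u:u+w],None,fx=k,fy=k,interpolation=cv2.INTER_CUBIC)
cv2.imwrite('pics/crop4.png',np.hstack([c(t,210,160,100,110,4),c(s,360,110,100,110,4)]))
```

```text
7.175 [0.69073635 0.24804612 0.28346558] [-89.97239431 -35.02077409  11.8978918 ] [ 1.93785946 -0.20784325 -1.54281318] [-0.44533732  2.0777598   0.06235992] 0.021936956007529953
x [0.8013503 0.1688402 0.5738734] yaw 11.897891798889018 pitch 35.020774092267736
tip [0.52897604 0.21395646 0.18654939] collar [0.62593942 0.23438612 0.25598807] [246.44612374 193.26645161] [412.32477184 177.04555388]
```

View pics/crop4.png

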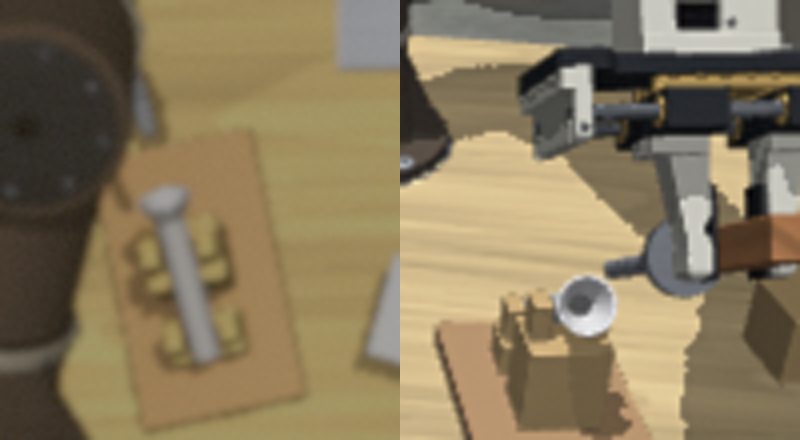

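The scene view shows the tip at (412.5,177), matching the prediction, and the mouth at (406.8,186.3). I'll check that the rod hasn't pitched in the grip, and work out the aim offset in pixels.

Run:
```python
from h import *
o=ctrl.get_obs();M=R.from_euler('xyz',o['orientation'],degrees=True).as_matrix();x=M[:,0]
G=o['tool_pos']-M[:,1]*.0155
for k in(-191,-70,-60,70):print(k,proj('scene',G+x*k/1e3),proj('top',G+x*k/1e3))
for m in([.489,.208,.135],[.487,.2095,.135],[.4915,.207,.135]):
    m=np.array(m);print(m,proj('scene',m),proj('top',m))
    tip=G-.191*x;a=(m-tip)@x;print('lateral (cm, world)',(m-tip-a*x)*100,'axial cm',a*100)
    lo=m-.135*x;print('lower end proj top',proj('top',lo))
```

```text
-191 [412.8955571  177.13439432] [245.97442856 192.98032184]
-70 [430.55318037 174.05174144] [235.12105725 153.45430648]
-60 [432.25712462 173.75427715] [234.1887839  150.05032322]
70 [459.16374237 169.05729025] [221.55222395 103.77033384]
[0.489 0.208 0.135] [406.04998608 185.41669315] [251.03001602 209.9598289 ]
lateral (cm, world) [ 1.02431011  0.34802774 -1.5291713 ] axial cm -6.36854244744202
lower end proj top [261.73195095 248.72795203]
[0.487  0.2095 0.135 ] [406.57558311 185.06097714] [250.51022532 210.63781126]
lateral (cm, world) [ 0.9322933   0.52077091 -1.45166296] axial cm -6.503394822314148
lower end proj top [261.23595416 249.38717943]
[0.4915 0.207  0.135 ] [405.72198513 185.89131713] [251.38245008 209.1160549 ]
lateral (cm, world) [ 1.12751437  0.21710997 -1.63453856] axial cm -6.185219901187302
lower end proj top [262.06640945 247.90713128]
```

>>> step_arm([
  [[-1,0.5,0.2,-0.8,0,0,0],[-1,0.5,0.2,-0.75,0,0,0],[-1,-1.2,-0.25,-0.86,0,0,0],[-1,-1.2,-0.25,-0.86,0,0,0],[-1,-1.2,-0.25,-0.86,0,0,0],[-1,-1.2,-0.25,-0.86,0,0,0],[-1,-0.8,-0.17,-0.57,0,0,0],[-1,-0.8,-0.17,-0.57,0,0,0],[-1,-0.4,-0.09,-0.29,0,0,0],[-1,0,0,0,0,0,0]],
])

```text
clock: 8.52
tool_pos: [0.634, 0.2384, 0.2267]
orientation: [-89.8, -34.2, 12.1]
force: [3.2, 2.1, -0.8]
opening: 0.0219
```

Run:
```python
from h import *
o=ctrl.get_obs();print(o['clock'],o['tool_pos'],o['orientation'],o['force'],o['moment'],o['opening'])
M=R.from_euler('xyz',o['orientation'],degrees=True).as_matrix();x=M[:,0]
G=o['tool_pos']-M[:,1]*.0155;m=np.array([.489,.209,.134]);tip=G-.191*x;a=(m-tip)@x
print('lat',(m-tip-a*x)*100,'axial',a*100,'F along x',o['force']@x)
for k in(-191,-70):print(k,proj('scene',G+x*k/1e3),proj('top',G+x*k/1e3))
t=snap('top','top4.png');s=snap('scene','scene4.png')
c=lambda i,u,v,w,h,k: cv2.resize(i[v:v+h,u:u+w],None,fx=k,fy=k,interpolation=cv2.INTER_CUBIC)
cv2.imwrite('pics/crop5.png',np.hstack([c(t,220,160,70,80,5),c(s,375,135,70,80,5)]))
```

```text
8.525 [0.63402453 0.23836415 0.22668336] [-89.83692487 -34.18353553  12.10102988] [ 3.158966    2.08773423 -0.84227451] [0.29484664 0.82444462 0.07877298] 0.021865071171465852
lat [ 0.46036748  0.27612889 -0.74799756] axial 1.6529341862273788 F along x 2.4439884156167926
-191 [403.82240221 182.55556477] [252.65183208 216.13576872]
-70 [418.76108481 181.30170813] [242.26868291 178.55474517]
```

View pics/crop5.png

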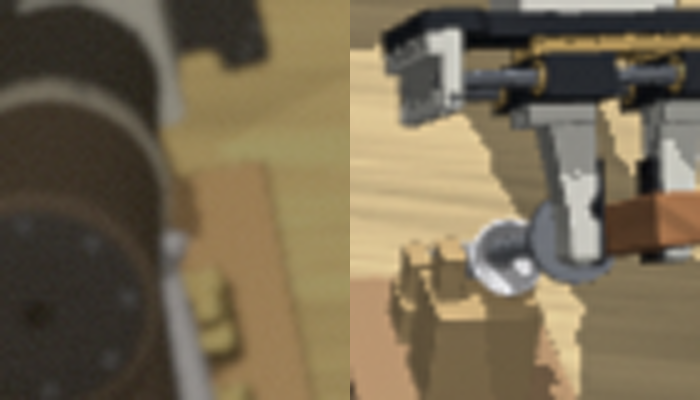

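>>> step_arm([
  [[-1,0,0,0,0,0,0],[-1,0,0,0,0,0,0]],
])

```text
clock: 8.88
tool_pos: [0.6339, 0.2379, 0.2262]
orientation: [-89.9, -34.1, 12.1]
force: [2.7, 2.9, -0.4]
opening: 0.022
```

The shaft sits high in the funnel (scene crop) and is touching it lightly. I'll correct downward and in pitch.

>>> step_arm([
  [[-1,0.16,0.1,-0.25,0.1,-0.44,0],[-1,0.16,0.1,-0.25,0.1,-0.44,0],[-1,0,0,0,0,0,0],[-1,0,0,0,0,0,0]],
])

```text
clock: 9.38
tool_pos: [0.6378, 0.2381, 0.2267]
orientation: [-89.9, -34.3, 12.3]
force: [-0.1, -0.2, -1.5]
opening: 0.0219
```

```bash
cat > st.py <<'E'
from h import *
o=ctrl.get_obs();print(o['clock'],o['tool_pos'],o['orientation'],'F',o['force'],o['moment'],o['opening'])
M=R.from_euler('xyz',o['orientation'],degrees=True).as_matrix();x=M[:,0]
G=o['tool_pos']-M[:,1]*.0155;m=np.array([.489,.209,.134]);tip=G-.191*x;a=(m-tip)@x
l=(m-tip-a*x)*100
print('lat',l,'left',l@M[:,2],'down',l@M[:,1],'axial',a*100,'F along x,y,z tool',M.T@o['force'])
E
python3 st.py
```

```text
9.375 [0.63782262 0.23807981 0.22674818] [-89.8907491  -34.2743753   12.26853783] F [-0.07246155 -0.19764048 -1.45907469] [-0.43779674  2.1792388   0.05789652] 0.021909707669710128
lat [ 0.30353793  0.39734909 -0.55912087] left 0.32248390480598277 down 0.6772310198455365 axial 1.349095453371438 F along x,y,z tool [-0.91490313  1.14183939 -0.17990679]
```

```bash
python3 -c "
from h import *
o=ctrl.get_obs();print(o['joint_pos'].round(2),o['qvel'].round(2),o['tau'].round(1))"
```

```text
[  33.49    4.03  -48.32   66.34  -12.74 -173.59] [ 0.07 -0.08  0.17  0.09  0.15 -0.16] [ -0.  -32.9  27.    2.4   0.2   0. ]
```

>>> step_arm([
  [[-1,0,0,-0.4,0,0,0],[-1,0,0,0,0,0,0],[-1,0,0,0,0,0,0]],
])

```text
clock: 9.75
tool_pos: [0.6382, 0.2382, 0.2245]
orientation: [-89.8, -34.1, 12.3]
force: [-0.6, -0.3, -1.7]
opening: 0.0216
```

```bash
python3 st.py; python3 -c "
from h import *
o=ctrl.get_obs();print(o['joint_pos'].round(2),o['qvel'].round(2),o['tau'].round(1))"
```

```text
9.75 [0.63819666 0.23819313 0.22453574] [-89.84725064 -34.12059462  12.3004882 ] F [-0.58407829 -0.29331543 -1.69340882] [-0.48895591  2.13031537  0.02239228] 0.021649075451138367
lat [ 0.21426622  0.38478255 -0.42994643] left 0.3289166518264153 down 0.5202262920162474 axial 1.438816774451153 F along x,y,z tool [-1.47406004  1.04630605 -0.16494074]
[  33.35    4.23  -48.34   66.45  -12.54 -173.6 ] [ 0.02 -0.12  0.08 -0.04 -0.04  0.04] [ -0.  -33.1  26.9   2.3   0.2   0. ]
```

Joint 6 is at its limit (-173.6°) and the wrist is near its singularity. The tube and collar are round, so I can roll the rod about its axis to get clear. I'll withdraw, collect joint data and fit a simple kinematic model to choose the roll.

```bash
cat > rec.py <<'E'
import json
from h import *
o=ctrl.get_obs();json.dump
open('rec.txt','a').write(json.dumps([*map(float,o['joint_pos']),*map(float,o['tool_pos']),*map(float,o['orientation'])])+'\n')
print(o['clock'],o['joint_pos'].round(1),o['tool_pos'].round(4),o['orientation'].round(1),o['force'].round(1),o['moment'].round(2))
E
python3 rec.py
```

```text
9.75 [  33.3    4.2  -48.3   66.4  -12.5 -173.6] [0.6382 0.2382 0.2245] [-89.8 -34.1  12.3] [-0.6 -0.3 -1.7] [-0.49  2.13  0.02]
```

>>> step_arm([
  [[-1,0.8,0.17,0.57,0,0,0],[-1,1.2,0.25,0.86,0,0,0],[-1,1.2,0.25,0.86,0,0,0],[-1,1.2,0.25,0.86,0,0,0],[-1,1.2,0.25,0.86,0,0,0],[-1,0,0,0,0,0,0]],
])

```text
clock: 10.5
tool_pos: [0.6949, 0.2508, 0.2654]
orientation: [-89.8, -34.2, 12.3]
force: [-0.1, 0.9, -2.0]
opening: 0.0216
```

```bash
python3 rec.py
```

```text
10.5 [  38.4    7.6  -34.7   41.9  -21.4 -152. ] [0.6949 0.2508 0.2654] [-89.8 -34.2  12.3] [-0.1  0.9 -2. ] [-0.45  2.21  0.03]
```

>>> step_arm([
  [[-1,0,0,1,-0.91,4.28,0],[-1,0,0,1,-0.91,4.28,0],[-1,0,0,1,-0.91,4.28,0],[-1,0,0,0,-0.91,4.28,0],[-1,0,0,0,0,0,0]],
])

```text
clock: 11.12
tool_pos: [0.6953, 0.2496, 0.2942]
orientation: [-89.8, -16.7, 12.2]
force: [0.2, -0.3, -1.5]
opening: 0.022
```

```bash
python3 rec.py
```

```text
11.125 [  38.4   14.9   -4.1    8.6  -56.2 -120.1] [0.6953 0.2496 0.2942] [-89.8 -16.7  12.2] [ 0.2 -0.3 -1.5] [-0.27  1.13  0.02]
```

>>> step_arm([
  [[-1,0,0,0,-0.91,4.28,0],[-1,0,0,0,-0.91,4.28,0],[-1,0,0,0,-0.91,4.28,0],[-1,0,0,0,-0.91,4.28,0],[-1,0,0,0,0,0,0]],
])

```text
clock: 11.75
tool_pos: [0.6949, 0.249, 0.2925]
orientation: [-89.8, 0.9, 12.1]
force: [-0.0, 1.0, -1.7]
opening: 0.0219
```

```bash
python3 rec.py
```

```text
11.75 [  34.5   25.7   17.1   -0.5  -82.2 -112.3] [0.6949 0.249  0.2925] [-89.8   0.9  12.1] [-0.   1.  -1.7] [ 0.04 -0.15 -0.04]
```

```bash
cat > kin.py <<'E'
import json
from h import *
from scipy.optimize import least_squares
D=[[-48.295,20.546,.682,0,-70.136,-16.507,.2872,-.6104,.2257,-89.9,0,25.19]]+[json.loads(l) for l in open('rec.txt')]
D=np.array(D)
C=np.array([[0,1,0],[1,0,0],[0,0,-1.]])
E=lambda a,q:R.from_euler(a,q,degrees=True).as_matrix()
LO=np.array([-176.03,-82.01,-58.28,-173.87,-174.79,-173.66]);HI=np.array([176.03,121.73,71.71,95.51,-.11,173.66])
def fk(q,k,s4):
    a,b,h,e,L,L4,e3,Lt=k
    A=E('z',q[0]);U=A@E('y',q[1]);F=A@E('y',q[1]-q[2]);W=F@E('x',s4*q[3])@E('y',-q[4])@E('x',-q[5])
    return A@[a,b,h]+U@[0,0,L]+F@[L4,0,e3]+W@[Lt,0,0], W@C
def rerr(s4): return [np.degrees(np.linalg.norm(R.from_matrix(fk(d[:6],np.zeros(8),s4)[1].T@E('xyz',d[9:])).as_rotvec())) for d in D]
S4=1 if max(rerr(1))<max(rerr(-1)) else -1
f=lambda k:np.r_[np.ravel([fk(d[:6],k,S4)[0]-d[6:9] for d in D]),1e-4*np.array(k)]
fit=least_squares(f,[.0,-.19,.35,0,.4,.4,.0,.25]);K=fit.x
def ik(p,Rm,q0):
    g=lambda q:np.r_[(fk(q,K,S4)[0]-p)*1e3,np.degrees(R.from_matrix(Rm.T@fk(q,K,S4)[1]).as_rotvec())*3]
    r=least_squares(g,np.clip(q0,LO+.01,HI-.01),bounds=(LO,HI));return r.x,np.abs(r.fun).max()
E
python3 - <<'E'
from kin import *
print(S4,np.round(rerr(1),1),np.round(rerr(-1),1),K.round(3),np.abs(fit.fun[:-8]).max())
m=np.array([.489,.209,.134]);B=E('zyx',[12.2,-35,0])@E('x',-90)
x=B[:,0];print(x)
for phi in range(-60,61,10):
    Rm=R.from_rotvec(np.radians(phi)*x).as_matrix()@B; q=D[-1,:6];out=[]
    # pitch gradually, then in
    ok=0
    for fr in np.linspace(0,1,8):
        Rf=E('z',12.2)@E('y',-35*fr)@E('x',phi)@E('x',-90)
        q,e=ik(np.array([.69,.249,.29]),Rf,q)
    for ax in(.055,.0,-.04,-.08,-.122):
        G=m+x*(ax+.191);q,e=ik(G+Rm[:,1]*.0155,Rm,q);out.append((q.round(0).astype(int).tolist(),round(e,1)))
    print(phi,out[0],out[2],out[-1])
E
```

```text
-1 [1.000e-01 1.329e+02 8.390e+01 1.710e+01 1.100e+00] [0.1 0.  0.  0.  0. ] [ 0.454 -0.181  0.278  0.     0.216  0.15   0.011  0.179] 0.05417483112276916
[0.80065223 0.2113248  0.56062273]
-60 ([47, 45, -1, 62, -90, -174], np.float64(5.5)) ([48, 40, -18, 51, -81, -174], np.float64(35.3)) ([50, 37, -33, 43, -69, -174], np.float64(61.3))
-50 ([47, 38, -8, 62, -80, -174], np.float64(4.2)) ([48, 31, -27, 52, -71, -174], np.float64(34.3)) ([49, 26, -43, 46, -60, -174], np.float64(59.0))
-40 ([46, 31, -15, 62, -70, -174], np.float64(1.8)) ([48, 23, -34, 54, -62, -174], np.float64(31.6)) ([49, 14, -52, 48, -51, -174], np.float64(52.7))
-30 ([45, 24, -20, 61, -60, -172], np.float64(0.0)) ([47, 16, -40, 55, -52, -174], np.float64(27.8)) ([49, 6, -58, 51, -44, -174], np.float64(50.2))
-20 ([44, 19, -23, 58, -51, -167], np.float64(0.0)) ([46, 10, -46, 57, -43, -174], np.float64(23.6)) ([47, 6, -58, 51, -38, -174], np.float64(48.0))
-10 ([42, 14, -25, 53, -41, -161], np.float64(0.0)) ([44, 5, -50, 59, -33, -174], np.float64(19.5)) ([46, 6, -58, 52, -30, -174], np.float64(47.8))
0 ([40, 11, -27,
[... 311 characters left out ...]
p.float64(0.0)) ([38, 1, -57, 65, 0, -174], np.float64(13.9)) ([38, 7, -58, -24, -5, -86], np.float64(49.7))
30 ([33, 12, -29, -48, -15, -58], np.float64(0.0)) ([35, 9, -58, -138, -16, 34], np.float64(10.9)) ([35, 13, -58, -101, -14, -2], np.float64(51.4))
40 ([30, 16, -29, -79, -23, -26], np.float64(0.0)) ([32, 15, -58, -131, -30, 31], np.float64(10.9)) ([31, 24, -58, -118, -31, 24], np.float64(51.0))
50 ([28, 21, -28, -92, -33, -11], np.float64(0.0)) ([29, 24, -58, -128, -45, 36], np.float64(9.2)) ([28, 43, -58, -123, -53, 45], np.float64(45.1))
60 ([26, 27, -26, -97, -45, -3], np.float64(0.0)) ([27, 34, -58, -126, -60, 42], np.float64(5.2)) ([26, 64, -58, -122, -75, 64], np.float64(36.4))
```

```bash
python3 - <<'E'
s=open('kin.py').read()
s=s.replace("a,b,h,e,L,L4,e3,Lt=k","a,b,h,e,L,L4,e3,Lt,wy,wz,vz=k")
s=s.replace("W=F@E('x',s4*q[3])@E('y',-q[4])@E('x',-q[5])","V=F@E('x',s4*q[3]);Y=V@E('y',-q[4]);W=Y@E('x',-q[5])")
s=s.replace("+W@[Lt,0,0]","+V@[0,wy,wz]+Y@[Lt,0,vz]").replace("np.zeros(8)","np.zeros(11)").replace(".25])",".25,0,0,0])")
s=s.replace("1e-4*","1e-3*")
open('kin.py','w').write(s)
E
python3 -c "
from kin import *
print(K.round(3),(fit.fun[:-11].reshape(-1,3)*1e3).round(1))"
```

```text
[-0.004  0.001  0.204  0.     0.598  0.467  0.001  0.378 -0.193 -0.003
  0.002] [[ 0.1 -0.1  0.1]
 [-0.   0.1 -0. ]
 [-0.  -0.2  0. ]
 [ 0.1 -0.  -0.1]
 [-0.2  0.1 -0.1]]
```

```bash
cat > scan.py <<'E'
from kin import *
m=np.array([.489,.209,.134])
def Rp(phi,p=35): return E('z',12.2)@E('y',-p)@E('x',phi)@E('x',-90)
if __name__=='__main__':
  rng=np.random.default_rng(0)
  for phi in range(-80,81,10):
    Rm=Rp(phi);x=Rm[:,0];sols=[]
    G=m+x*(-.122+.191);p=G+Rm[:,1]*.0155
    for t in range(8):
        q,e=ik(p,Rm,D[-1,:6]+rng.normal(0,40,6)*(t>0))
        if e<.5 and not any(np.abs(q-s).max()<2 for s in sols): sols.append(q)
    for q in sols: print(phi,q.round(0),'margin',np.minimum(q-LO,HI-q).min().round(1))
E
time python3 scan.py
```

```text
20 [ 36.   2. -36. -24. -14. -86.] margin 13.8
30 [ 17.   6. -24. -53. -35. -47.] margin 34.5
40 [  6.  12. -19. -63. -50. -31.] margin 39.0
50 [ -1.  18. -16. -68. -64. -23.] margin 42.8
60 [ -5.  25. -12. -71. -75. -17.] margin 46.7
70 [ -8.  32.  -7. -72. -86. -14.] margin 50.9
80 [ -8.  38.  -3. -74. -96. -12.] margin 55.4
real	0m11.820s
user	0m11.727s
sys	0m0.158s
```

Run:
```python
from scan import *
def run(phi):
    q=D[-1,:6].copy(); p0=D[-1,6:9];mx=0
    def go(p,Rm,n=''):
        global_q=q
    L=[]
    for f in np.linspace(0,1,9): L.append((p0,Rp(phi*f,0)))
    for f in np.linspace(0,1,9)[1:]: L.append((p0,Rp(phi,35*f)))
    Rm=Rp(phi)
    for ax in np.arange(.075,-.124,-.015): L.append((m+Rm[:,0]*(ax+.191)+Rm[:,1]*.0155,Rm))
    for i,(p,r) in enumerate(L):
        q2,e=ik(p,r,q); st=np.abs(q2-q).max(); q=q2
        if i in(8,12,16,17,24,len(L)-1) or st>13: print(phi,i,q.round(0),'e',round(e,2),'step',st.round(1),p.round(3))
run(30);run(40)
```

```text
30 8 [ 18.  26.  23. -30. -84. -93.] e 0.0 step 3.8 [0.695 0.249 0.292]
30 12 [ 19.  17.   8. -31. -64. -82.] e 0.0 step 5.0 [0.695 0.249 0.292]
30 16 [ 18.  11.  -3. -39. -45. -66.] e 0.0 step 4.9 [0.695 0.249 0.292]
30 17 [ 19.  13.  -3. -39. -44. -66.] e 0.0 step 2.1 [0.708 0.264 0.276]
30 24 [ 19.   9. -15. -46. -38. -57.] e 0.0 step 1.6 [0.624 0.246 0.215]
30 30 [ 17.   6. -24. -53. -35. -47.] e 0.0 step 1.9 [0.552 0.23  0.164]
40 8 [ 12.  27.  24. -40. -87. -88.] e 0.0 step 5.0 [0.695 0.249 0.292]
40 12 [ 11.  20.  12. -43. -71. -72.] e 0.0 step 4.1 [0.695 0.249 0.292]
40 16 [  9.  15.   2. -52. -58. -52.] e 0.0 step 5.6 [0.695 0.249 0.292]
40 17 [ 11.  17.   2. -52. -56. -52.] e 0.0 step 1.9 [0.707 0.266 0.277]
40 24 [  9.  13. -10. -58. -52. -42.] e 0.0 step 1.6 [0.622 0.248 0.217]
40 30 [  6.  12. -19. -63. -50. -32.] e 0.0 step 1.9 [0.55  0.232 0.165]
```

Rolling 30° about the rod gives a smooth path with good joint margins, so I'll do that and then re-pitch.

>>> step_arm([
  [[-1,0,0,0,3.67,0.79,0],[-1,0,0,0,3.67,0.79,0],[-1,0,0,0,3.67,0.79,0],[-1,0,0,0,3.67,0.79,0],[-1,0,0,0,3.67,0.79,0],[-1,0,0,0,3.67,0.79,0],[-1,0,0,0,3.67,0.79,0],[-1,0,0,0,3.67,0.79,0],[-1,0,0,0,0,0,0]],
])

```text
clock: 12.88
tool_pos: [0.694, 0.2478, 0.2938]
orientation: [-59.8, 0.7, 12.4]
force: [0.4, -0.2, -2.5]
opening: 0.0219
```

>>> step_arm([
  [[-1,0,0,0,0.95,-4.4,0],[-1,0,0,0,0.95,-4.4,0],[-1,0,0,0,0.95,-4.4,0],[-1,0,0,0,0.95,-4.4,0],[-1,0,0,0,0.95,-4.4,0],[-1,0,0,0,0.95,-4.4,0],[-1,0,0,0,0.95,-4.4,0],[-1,0,0,0,0.95,-4.4,0],[-1,0,0,0,0,0,0],[-1,0,0,0,0,0,0]],
])

```text
clock: 14.12
tool_pos: [0.6942, 0.2499, 0.2953]
orientation: [-60.1, -35.3, 12.8]
force: [0.5, 0.0, -1.3]
opening: 0.0219
```

```bash
python3 rec.py
cat >> st.py <<'E'
u=np.degrees([np.arctan2(x[1],x[0]),np.arcsin(x[2])]);print('yaw,pitch',u)
E
python3 st.py
python3 - <<'E'
from h import *
o=ctrl.get_obs();M=R.from_euler('xyz',o['orientation'],degrees=True).as_matrix();x=M[:,0];G=o['tool_pos']-M[:,1]*.0155
for k in(-191,-70,-60,70):print(k,proj('scene',G+x*k/1e3),proj('top',G+x*k/1e3))
t=snap('top','top5.png');s=snap('scene','scene5.png')
c=lambda i,u,v,w,h,k: cv2.resize(i[v:v+h,u:u+w],None,fx=k,fy=k,interpolation=cv2.INTER_CUBIC)
cv2.imwrite('pics/crop6.png',np.hstack([c(t,210,140,80,100,5),c(s,390,130,80,100,5)]))
E
```

```text
14.125 [ 18.2  10.5  -3.3 -39.  -45.7 -65.5] [0.6942 0.2499 0.2953] [-60.1 -35.3  12.8] [ 0.5  0.  -1.3] [-2.33  1.42  0.  ]
14.125 [0.69415643 0.24987793 0.29525085] [-60.05224305 -35.30162838  12.79765201] F [ 0.48912685  0.02770513 -1.26603811] [-2.33441110e+00  1.41631971e+00  1.91762718e-03] 0.02188166236175258
lat [ 1.06798024  1.6084432  -1.97397132] left -0.05336772692876042 down 2.7606857795362147 axial -7.284681778521857 F along x,y,z tool [-0.33734032  1.09658872 -0.72564444]
yaw,pitch [12.79765201 35.30162838]
-191 [409.8894169  175.13350795] [248.74393273 190.06546177]
-70 [427.99968369 171.4667533 ] [237.37003484 150.36414521]
-60 [429.75012007 171.11235562] [236.39230223 146.94315856]
70 [457.456415   165.50311061] [223.12807294 100.40280352]
```

View pics/crop6.png

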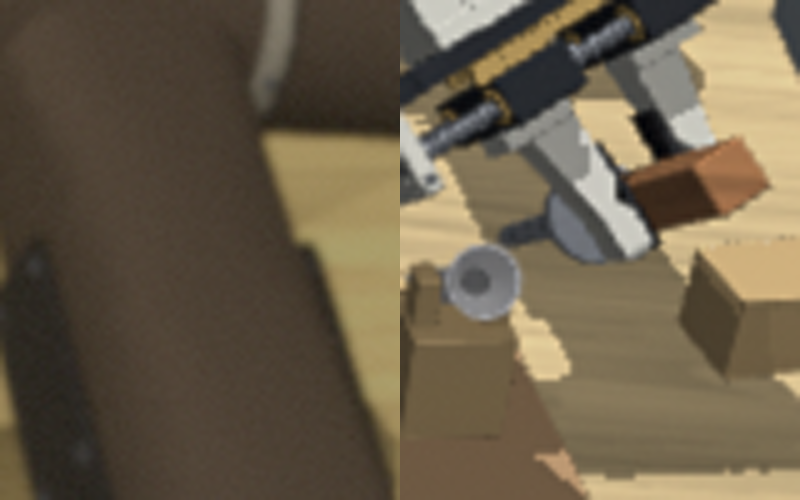

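The scene crop shows the tip at (411,177), the mouth at (406.4,186.4), and the rod straight in the grip. Now I'll line up with the tube axis.

>>> step_arm([
  [[-1,0.5,0.6,-0.9,0,0,-0.25],[-1,0.5,0.7,-0.9,0,0,-0.25],[-1,0,0,0,0,0,0],[-1,0,0,0,0,0,0]],
])

```text
clock: 14.72
tool_pos: [0.7044, 0.2629, 0.2763]
orientation: [-60.0, -35.3, 12.3]
force: [-0.3, 0.2, -1.7]
opening: 0.0217
```

```bash
python3 st.py
```

```text
14.725 [0.70442989 0.26290135 0.27627449] [-60.00361185 -35.30233346  12.26986663] F [-0.33293229  0.20605986 -1.73019753] [-2.35713259  1.44749813  0.00389042] 0.021743589279665496
lat [ 0.05313802  0.09971568 -0.10325572] left 0.011352972312091243 down 0.15264246042292265 axial -7.236694870866185 F along x,y,z tool [-1.22963096  1.21803913 -0.38894271]
yaw,pitch [12.26986663 35.30233346]
```

>>> step_arm([
  [[-1,-0.8,-0.17,-0.58,0,0,0],[-1,-1.2,-0.26,-0.87,0,0,0],[-1,-1.2,-0.26,-0.87,0,0,0],[-1,-1.2,-0.26,-0.87,0,0,0],[-1,-0.8,-0.17,-0.58,0,0,0],[-1,-0.6,-0.13,-0.43,0,0,0],[-1,-0.6,-0.13,-0.43,0,0,0],[-1,-0.6,-0.13,-0.43,0,0,0],[-1,-0.6,-0.13,-0.43,0,0,0],[-1,0,0,0,0,0,0]],
])

```text
clock: 15.98
tool_pos: [0.6278, 0.2462, 0.2213]
orientation: [-60.0, -35.3, 12.3]
force: [-0.8, -0.8, -1.8]
opening: 0.0216
```

```bash
python3 st.py
python3 - <<'E'
from h import *
s=snap('scene','scene6.png');t=snap('top','top6.png')
c=lambda i,u,v,w,h,k: cv2.resize(i[v:v+h,u:u+w],None,fx=k,fy=k,interpolation=cv2.INTER_CUBIC)
cv2.imwrite('pics/crop7.png',np.hstack([c(t,220,180,80,80,5),c(s,380,150,80,80,5)]))
E
```

```text
15.975 [0.62775723 0.24616806 0.22131112] [-59.9910976  -35.28798054  12.25295729] F [-0.75153735 -0.78791533 -1.82797438] [-2.57314318  1.76833322  0.15724488] 0.021578331204953675
lat [ 0.08305459  0.107975   -0.14705997] left -0.013998822515537414 down 0.1999683292032939 axial 2.3441092377756085 F along x,y,z tool [-1.79196363  0.53572427 -1.01438412]
yaw,pitch [12.25295729 35.28798054]
```

View pics/crop7.png

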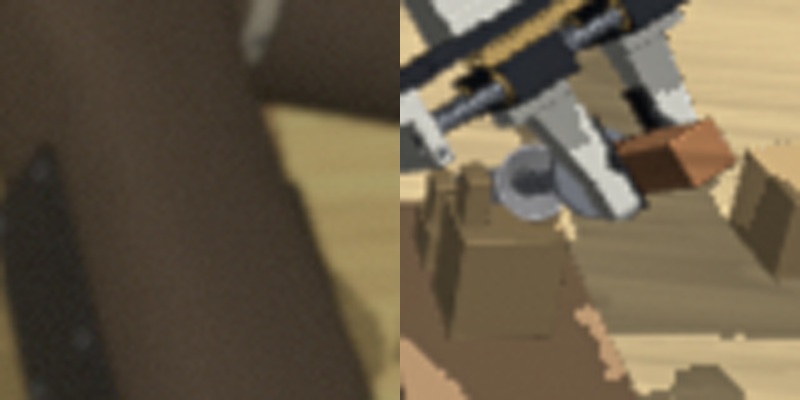

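The shaft is centred in the mouth (scene (406,186)) and contact is light, so I'll continue in.

>>> step_arm([
  [[-1,-0.6,-0.13,-0.43,0,0,0],[-1,-0.6,-0.13,-0.43,0,0,0],[-1,-0.6,-0.13,-0.43,0,0,0],[-1,-0.6,-0.13,-0.43,0,0,0],[-1,0,0,0,0,0,0]],
])

```text
clock: 16.7
tool_pos: [0.6035, 0.241, 0.204]
orientation: [-60.0, -35.3, 12.2]
force: [-1.3, -0.5, -0.8]
opening: 0.0215
```

```bash
python3 st.py
```

```text
16.7 [0.60353115 0.24099979 0.20395222] [-59.97842864 -35.26915793  12.24322662] F [-1.33767039 -0.53549401 -0.84804659] [-2.50903499  1.70988362  0.1279455 ] 0.021474571305276538
lat [ 0.09573655  0.09964666 -0.16216811] left -0.032640705070788 down 0.210542217184226 axial 5.36859009304051 F along x,y,z tool [-1.64969144 -0.23073855 -0.14344625]
yaw,pitch [12.24322662 35.26915793]
```

Tip is 5.4 cm in with almost no force. Another 5.2 cm.

>>> step_arm([
  [[-1,-0.6,-0.13,-0.43,0,0,0],[-1,-0.6,-0.13,-0.43,0,0,0],[-1,-0.6,-0.13,-0.43,0,0,0],[-1,-0.6,-0.13,-0.43,0,0,0],[-1,-0.6,-0.13,-0.43,0,0,0],[-1,-0.6,-0.13,-0.43,0,0,0],[-1,-0.5,-0.1,-0.36,0,0,0],[-1,0,0,0,0,0,0]],
])

```text
clock: 17.7
tool_pos: [0.5634, 0.2323, 0.1754]
orientation: [-60.0, -35.4, 12.2]
force: [2.4, 0.2, 0.7]
opening: 0.0216
```

```bash
python3 st.py
```

```text
17.7 [0.56340379 0.23233141 0.17541704] [-59.97766315 -35.37272041  12.21862286] F [2.35937954 0.16432629 0.74475018] [-2.02105349  1.06317285 -0.38878757] 0.021560193442349548
lat [ 0.11178119  0.09576141 -0.1824309 ] left -0.0513895289193411 down 0.2287038051721924 axial 10.370278956235248 F along x,y,z tool [ 2.33975488  0.47793936 -0.66741952]
yaw,pitch [12.21862286 35.37272041]
```

>>> step_arm([
  [[-1,-0.24,-0.05,-0.17,0,0,0],[-1,-0.24,-0.05,-0.17,0,0,0],[-1,-0.24,-0.05,-0.17,0,0,0],[-1,-0.24,-0.05,-0.17,0,0,0],[-1,0,0,0,0,0,0]],
])

```text
clock: 18.32
tool_pos: [0.5546, 0.2305, 0.1691]
orientation: [-60.0, -35.4, 12.2]
force: [4.9, 0.6, 1.9]
opening: 0.0219
```

>>> step_arm([
  [[-1,-0.16,-0.035,-0.12,0,0,0],[-1,-0.16,-0.035,-0.12,0,0,0],[-1,0,0,0,0,0,0]],
])

```text
clock: 18.7
tool_pos: [0.5518, 0.2299, 0.1669]
orientation: [-60.0, -35.5, 12.2]
force: [6.1, 1.5, 2.4]
opening: 0.0219
```

```bash
python3 st.py
```

```text
18.7 [0.55178255 0.22987918 0.16693521] [-59.98930389 -35.47031222  12.20032044] F [6.12486058 1.53719762 2.43053673] [-1.06838407 -0.31869087 -1.12877214] 0.021850441275269583
lat [ 0.10478388  0.08534537 -0.16905461] left -0.050763416713994564 down 0.21039493846464047 axial 11.83184677639114 F along x,y,z tool [ 6.55048939  1.56137361 -0.66151617]
yaw,pitch [12.20032044 35.47031222]
```

>>> step_arm([
  [[-1,-0.16,-0.035,-0.12,0,0,0],[-1,-0.16,-0.035,-0.12,0,0,0],[-1,0,0,0,0,0,0]],
])

```text
clock: 19.08
tool_pos: [0.5517, 0.2298, 0.167]
orientation: [-60.0, -35.8, 12.1]
force: [13.0, 4.5, 5.0]
opening: 0.0216
```

```bash
python3 st.py
python3 - <<'E'
from h import *
s=snap('scene','scene7.png')
c=lambda i,u,v,w,h,k: cv2.resize(i[v:v+h,u:u+w],None,fx=k,fy=k,interpolation=cv2.INTER_CUBIC)
cv2.imwrite('pics/crop8.png',c(s,385,155,60,50,10))
E
```

```text
19.075 [0.55173251 0.22975528 0.16704314] [-59.97608363 -35.80102674  12.07363934] F [12.96624109  4.51486193  4.95230644] [ 0.26741486 -2.36022515 -2.15368674] 0.02158372838958307
lat [ 0.09054242  0.07879251 -0.14560903] left -0.03951685263937352 down 0.18451719751854603 axial 11.83956761494797 F along x,y,z tool [13.946582    4.27457853 -0.50354152]
yaw,pitch [12.07363934 35.80102674]
```

View pics/crop8.png

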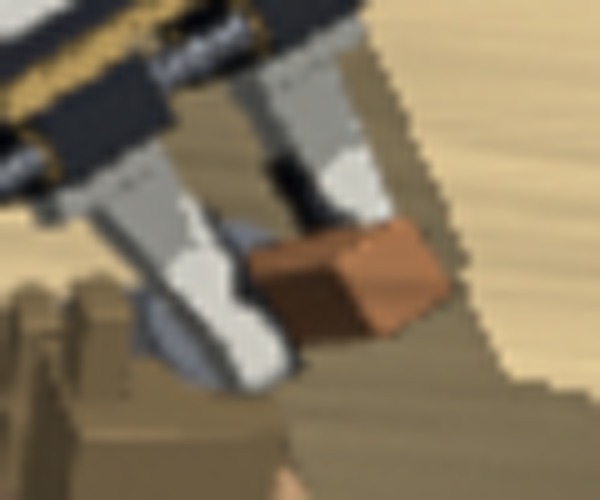

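Advance has stopped and the force jumped to 14 N, with the collar covering the mouth in the picture. I'll press slightly more to confirm, then let it sit.

>>> step_arm([
  [[-1,-0.16,-0.035,-0.12,0,0,0],[-1,-0.08,-0.017,-0.06,0,0,0],[-1,0,0,0,0,0,0],[-1,0,0,0,0,0,0],[-1,0,0,0,0,0,0],[-1,0,0,0,0,0,0],[-1,0,0,0,0,0,0],[-1,0,0,0,0,0,0],[-1,0,0,0,0,0,0],[-1,0,0,0,0,0,0]],
])

```text
clock: 20.38
tool_pos: [0.5517, 0.2297, 0.1671]
orientation: [-60.0, -36.0, 12.0]
force: [18.7, 7.0, 7.2]
opening: 0.0219
```

```bash
python3 st.py
```

```text
20.375 [0.55167224 0.22966718 0.16710517] [-59.97536552 -36.04665847  11.99652516] F [18.71455061  7.04747245  7.24376478] [ 1.34970861 -3.93208849 -2.91491958] 0.021935401147726546
lat [ 0.07947854  0.07480703 -0.12818517] left -0.030277597682758905 down 0.16561290988051253 axial 11.848000074579684 F along x,y,z tool [20.24788231  6.50480829 -0.29005481]
yaw,pitch [11.99652516 36.04665847]
```

It's firmly seated at 20 N with no advance, and it has sat for over 1 s. Now draw it out.

>>> step_arm([
  [[-1,0.3,0.07,0.22,0,0,0],[-1,0.4,0.09,0.29,0,0,0],[-1,0.8,0.17,0.58,0,0,0],[-1,0.8,0.17,0.58,0,0,0],[-1,1.2,0.26,0.87,0,0,0],[-1,1.2,0.26,0.87,0,0,0],[-1,1.2,0.26,0.87,0,0,0],[-1,1.2,0.26,0.87,0,0,0],[-1,1.2,0.26,0.87,0,0,0],[-1,1.2,0.26,0.87,0,0,0],[-1,1.2,0.26,0.87,0,0,0],[-1,1.2,0.26,0.87,0,0,0]],
])

```text
clock: 21.88
tool_pos: [0.6647, 0.2544, 0.2486]
orientation: [-60.0, -35.3, 12.2]
force: [-0.4, 0.1, -1.8]
opening: 0.0214
```

>>> step_arm([
  [[-1,1.2,0.26,0.87,0,0,0],[-1,1.2,0.26,0.87,0,0,0],[-1,1.2,0.26,0.87,0,0,0],[-1,1.2,0.26,0.87,0,0,0],[-1,0,0,0,0,0,0]],
])

```text
clock: 22.5
tool_pos: [0.713, 0.2649, 0.2836]
orientation: [-60.0, -35.4, 12.3]
force: [-0.7, -0.5, -1.6]
opening: 0.0219
```

```bash
python3 st.py; python3 rec.py
python3 - <<'E'
from kin import *
# plan reading pose: rod level, yaw Y, roll phi, tip at (.411,.015,.1)
q0=ctrl.get_obs()['joint_pos']
for phi in(0,30):
  for Y in(-10,0,12):
    Rm=E('z',Y)@E('x',phi)@E('x',-90); p=np.array([.411,.015,.10])+.191*Rm[:,0]+.0155*Rm[:,1]
    q,e=ik(p,Rm,q0);print(phi,Y,p.round(3),q.round(0),round(e,2))
for uv in((322,190),(324,127),(309,167)):print(onz('top',uv,.04).round(3))
E
```

```text
22.5 [0.71297319 0.26493749 0.28356443] [-59.99285075 -35.39682639  12.25113383] F [-0.65961964 -0.49259614 -1.60504475] [-2.38602441  1.55901625 -0.00455682] 0.02189606477347799
lat [ 0.08245446  0.08078619 -0.13752055] left -0.031156823432987826 down 0.1768227929778933 axial -8.372504973146484 F along x,y,z tool [-1.54035678  0.58649795 -0.73296576]
yaw,pitch [12.25113383 35.39682639]
22.5 [ 19.2  12.7  -2.2 -38.9 -43.9 -66.1] [0.713  0.2649 0.2836] [-60.  -35.4  12.3] [-0.7 -0.5 -1.6] [-2.39  1.56 -0.  ]
0 -10 [ 0.599 -0.018  0.084] [  17.   21.  -19.   -0.  -50. -117.] 0.0
0 0 [0.602 0.015 0.084] [  20.   21.  -19.   -0.  -50. -110.] 0.0
0 12 [0.598 0.055 0.084] [  24.   21.  -19.   -0.  -50. -102.] 0.0
30 -10 [ 0.6   -0.011  0.087] [ -4.  24.  -8. -35. -60. -78.] 0.0
30 0 [0.602 0.023 0.087] [ -1.  26.  -5. -34. -64. -73.] 0.0
30 12 [0.596 0.062 0.087] [  4.  27.  -2. -32. -68. -67.] 0.0
[ 0.566 -0.001  0.04 ]
[ 0.774 -0.01   0.04 ]
[0.641 0.039 0.04 ]
```

>>> step_arm([
  [[-1,0,0,0.3,-0.94,4.32,0],[-1,0,0,0.3,-0.94,4.32,0],[-1,0,0,0.3,-0.94,4.32,0],[-1,0,0,0,-0.94,4.32,0],[-1,0,0,0,-0.94,4.32,0],[-1,0,0,0,-0.94,4.32,0],[-1,0,0,0,-0.94,4.32,0],[-1,0,0,0,-0.94,4.32,0],[-1,0,0,0,0,0,0]],
])

```text
clock: 23.62
tool_pos: [0.7124, 0.2648, 0.29]
orientation: [-60.0, 0.1, 12.2]
force: [-0.6, 0.4, -2.7]
opening: 0.0221
```

>>> step_arm([
  [[-1,-0.5,-1,0,-3.67,-0.8,0],[-1,-1.3,-2.5,0,-3.67,-0.8,0],[-1,-1.6,-3,0,-3.67,-0.8,0],[-1,-1.6,-3,0,-3.67,-0.8,0],[-1,-1.6,-3,0,-3.67,-0.8,0],[-1,-1.6,-3,0,-3.67,-0.8,0],[-1,-1.6,-3,0,-3.67,-0.8,0],[-1,-1.2,-2,0,-3.67,-0.8,0],[-1,-0.5,-0.5,0,0,0,0],[-1,0,0,0,0,0,0]],
])

```text
clock: 24.88
tool_pos: [0.5968, 0.055, 0.2924]
orientation: [-89.9, -0.1, 12.3]
force: [0.2, -0.3, -2.0]
opening: 0.0218
```

```bash
python3 st.py; python3 rec.py
```

```text
24.875 [0.59675158 0.05496507 0.29235676] [-89.93779362  -0.09108373  12.26442483] F [ 0.23564087 -0.25698128 -2.02092426] [ 0.0937558  -0.12229132 -0.01108311] 0.02183659154120466
lat [ -3.6569751   16.95260125 -17.37409596] left 17.323657934539575 down 17.392936564244643 axial 11.817658558296392 F along x,y,z tool [ 0.17246118  2.0208728  -0.30336632]
yaw,pitch [12.26442483  0.09108373]
24.875 [  23.9   11.4   -3.3   -0.   -75.2 -101.6] [0.5968 0.055  0.2924] [-89.9  -0.1  12.3] [ 0.2 -0.3 -2. ] [ 0.09 -0.12 -0.01]
```

>>> step_arm([
  [[-1,0,0,-1.5,0,0,0],[-1,0,0,-3,0,0,0],[-1,0,0,-3,0,0,0],[-1,0,0,-3,0,0,0],[-1,0,0,-3,0,0,0],[-1,0,0,-3,0,0,0],[-1,0,0,-2,0,0,0],[-1,0,0,-1.5,0,0,0],[-1,0,0,-0.7,0,0,0],[-1,0,0,0,0,0,0],[-1,0,0,0,0,0,0]],
])

```text
clock: 26.25
tool_pos: [0.5975, 0.0549, 0.0857]
orientation: [-90.0, -0.1, 12.3]
force: [-0.6, -0.8, -1.7]
opening: 0.0218
```

```bash
python3 st.py
python3 - <<'E'
from h import *
o=ctrl.get_obs();M=R.from_euler('xyz',o['orientation'],degrees=True).as_matrix();x=M[:,0];G=o['tool_pos']-M[:,1]*.0155
print('tip',G-.191*x)
for k in(-191,-70,70):print(k,proj('scene',G+x*k/1e3),proj('top',G+x*k/1e3))
t=snap('top','top8.png');s=snap('scene','scene8.png')
c=lambda i,u,v,w,h,k: cv2.resize(i[v:v+h,u:u+w],None,fx=k,fy=k,interpolation=cv2.INTER_CUBIC)
cv2.imwrite('pics/crop9.png',np.hstack([c(t,280,170,80,100,5),c(s,300,140,80,100,5)]))
E
```

```text
26.25 [0.59752024 0.05486289 0.08565133] [-9.00463264e+01 -7.22504830e-02  1.22522070e+01] F [-0.64694273 -0.75724188 -1.73119999] [-0.00748127 -0.0716273  -0.03173578] 0.02184748270169361
lat [-3.68903917 16.96795445  3.29410913] left 17.36167569962593 down -3.3081505795964348 axial 11.772281293442981 F along x,y,z tool [-0.79508803  1.7306855  -0.60130383]
yaw,pitch [12.25220696  0.07225048]
tip [0.41084905 0.01433789 0.10091046]
-191 [336.59258617 175.06960528] [317.30162626 236.95743631]
-70 [341.59678551 198.6841997 ] [308.43249105 198.00112401]
70 [348.82582849 232.81885279] [298.50336595 154.34761717]
```

View pics/crop9.png

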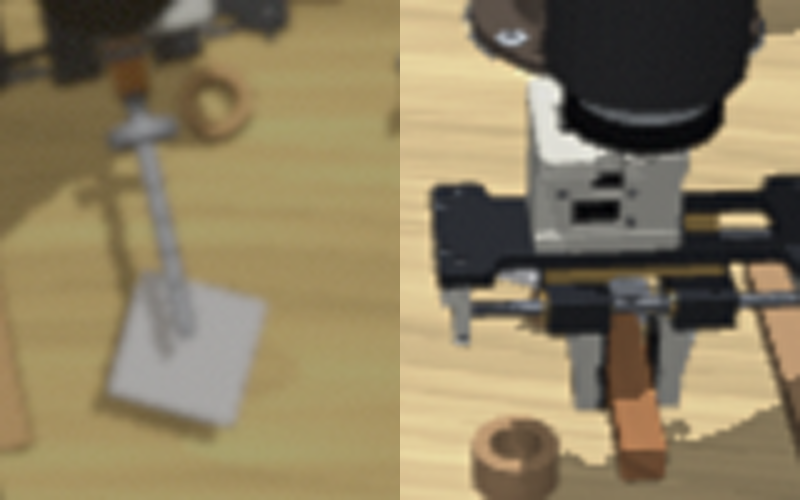

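The top view shows the tip at (316.4,236.4), against a prediction of (317.3,237), over the tile centre. The handle end in the scene view also matches a level rod. One numeric check for movement, then hand in.

Run:
```python
from h import *
print(onz('top',(316.4,236.4),.101))
a=cv2.imread('pics/scene0.png');b=cv2.imread('pics/scene8.png')
for n,(u,v,w,h) in dict(plain=(215,160,18,65),jar=(188,150,25,32),post=(150,187,22,32),brick=(446,178,46,26),mug=(488,202,36,40),bowl=(282,255,55,48),scraper=(318,247,40,22)).items():
    print(n,cv2.absdiff(a[v:v+h,u:u+w],b[v:v+h,u:u+w]).mean().round(1), end='; ')
    p,_=cv2.phaseCorrelate(*[cv2.cvtColor(i[v:v+h,u:u+w],6).astype(np.float64) for i in(a,b)]);print(np.round(p,2))
o=ctrl.get_obs();print(o['clock'],o['qvel'].round(2),o['tool_pos'],o['opening'])
ctrl.close_job()
```

```text
[0.41253408 0.01700643 0.101     ]
plain 20.3; [-0.03  0.08]
jar 15.4; [ 0.55 -0.27]
post 5.8; [-0.01  0.03]
brick 10.7; [0.35 0.29]
mug 4.9; [-0.01 -0.02]
bowl 6.8; [-0.01 -0.02]
scraper 16.7; [0.37 0.35]
26.35 [ 0.08 -0.02 -0.16 -0.15 -0.03 -0.01] [0.59743457 0.05484284 0.08572648] 0.021639609395255898
the job is handed in; nothing more can be done
```

I gripped the collared gauge rod by its handle and pushed it tip first into the guide tube until the collar stopped. It sat there for over a second at about 20 N with no further movement. I then drew it fully out and handed the job in at 26.4 s, with the rod held level over the reading tile.

**First attempt at the tube:** joint 6 reached its limit with the tip only about 15 mm into the funnel, touching it at about 3–4 N. I backed out, rolled the rod 30° about its own axis and went in again, which worked.

**Last checks:**
- **Tip position:** the top view puts the tip at about (0.413, 0.017), against a tile centre of about (0.411, 0.015), so roughly 3 mm off. The arm pose puts its height at about 0.101 m, or 51 mm above the tile. The tip was hidden in the scene view, so no second camera confirmed that height.
- **Rod angle:** level to about 0.1° by the tool pose, and the handle end sits where a level rod would put it.
- **Hold:** the arm was still and the rod firmly gripped, with only about 2 N on the wrist.
- **Other objects:** the plain rod, post, mug and bowl show no shift. The jar, brick and scraper correlations read about 0.5 px, which I put down to changed arm shadows; I did not check further.

**Disagreement:** the collar stopped at a computed depth of 118.5 mm against the nominal 122 mm. That is within my error in locating the tube mouth. The force jump and the picture of the collar covering the mouth both show it had seated.

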